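# Clear the cold plate and hang up the ear defenders

### The arm

A 7-joint arm with a two-finger parallel gripper is mounted at the origin on the work surface. World frame = base frame: x ahead of the robot, y to its left, z up, the work surface at z = 0. Lengths are in m, angles in rad, forces in N, time in s.
With the tool pointing down it reaches from about 0.35 to 0.9 m from the base axis. Payload 8.1 kg.
Tool frame: the origin (TCP) lies midway between the tips of the shut fingers; the grasp point (between the pads) lies grasp_offset behind it (grasp_offset is the distance from the TCP to the grasp point, in m); z points along the fingers, y is the line along which they close (so a half turn about z gives the same grasp; the last joint's range is limited). The gripper opens to 92 mm and grips with 3 to 60 N. Pads are 19 mm wide; open, the fingers measure 130 mm over their backs; the gripper's body (75 mm by 190 mm) begins 47 mm behind the grasp point.
Start: joints at [-1.422, 0.434, 0.025, 1.573, -0.012, 1.134, -0.075], TCP at [0.156, 0.605, 0.227] pointing down, gripper open.
Joint ranges: [-2.62, 2.62], [-0.44, 2.09], [-1.27, 1.32], [0.08, 2.57], [-1.32, 4.46], [0.12, 2], [-2.74, 2.74]. Speed limits (rad/s): [2.22, 2.22, 3.01, 3.01, 3.14, 3.14, 3.14].

### API

Orientations are given as a 3x3 rotation matrix whose columns are the frame's x, y, z axes.
In Python, from station import * gives the robot as it stands. The module is installed in compiled form; this text tells all that it offers.
- The arm moves only by the tool play_rows, never from a script. Its argument "deltas" is a list of rows, each an object with "jaw": the finger opening in mm, from 0 to 91.8; "linear": the shift along the world's x, y, z scaled (see below), a list of three; "twist": the turn, a rotation vector about the world's x, y, z scaled (see below), a list of three. A call has 1 to 10 rows; each row shifts and turns the commanded pose from where the row before left it; what a row does not reach is not made up. The controller multiplies each number of a shift by 0.02 m and each number of a turn by 0.15 rad. A row lasts 1/8 s, in which the tool goes at most 62.5 mm and 10.7 degrees, less where a joint would pass 70% of its speed; a pose out of reach is approached as far as the arm can. A call with a number of a shift or a turn outside -1 to 1 is refused whole. A call with a gripper value outside its range is refused whole. The fingers move at their own pace and stop on an object; "newtons" is the grip in N (left out, the last holds). Time passes only in rows, so rows that do not move let the fingers close. It gives the time, the measured TCP pose, the force, the opening and the grip force at its end, in the units of the state.
- get_obs(): the state, without advancing time (a new reading comes with each control period).
- get_image(name): name is "scene" or "top" or "wrist"; returns a dict with "color" (384x512x3 uint8, blue, green, red), "fovy" (degrees; the focal length in pixels is half the picture's height over the tangent of half this angle, whatever the lens; pixels are square), "cx", "cy" (the principal point, pixels), "rvec" (rotation vector, rad) and "tvec" (3), from world to camera coordinates, as OpenCV has them. Camera axes: x right, y down, z forward; pixel columns grow to the right and rows downward; lengths in m; the calibration is good to about 2 mm. A picture is of the moment at which its call begins. There is no depth.
- sign_off(): hands the job in; it is judged then, once.
The state is a dict: "time": time; "joint_positions": joint angles; "qd": joint speeds; "tau": joint torques, N m; "ee_pos": TCP position; "tool_rot": TCP orientation; "force": force on the tool from outside, world axes, zero at the start; "ft_torque": the same for the moment, N m; "grip_width": finger opening in m; "grasp_force": force on a finger pad.
Only numpy, scipy, OpenCV 4.12 (cv2) and the standard library are available. Lean on these libraries where they do the work, as an engineer would, in place of code of your own. Each camera call takes 0.05 s, during which the arm holds its last target. There are 200 camera calls.

### The job

Clear the cold plate for the next user: first take the ear defenders that stand on it and hang them over the bar of the rail, one cup on each side, hanging freely and clear of the pair already there. Then, with the scraper block and without touching the wax with the gripper, push all three wax offcuts off the plate into the trough along its edge, and stand the scraper back on its mat. Do not knock over or shift anything else, nor tip the ear defenders over.

Things in the scene. Friction and masses are not known exactly. Their poses are not given: they have to be found in the camera images.
- plate: Fixed cold plate, dark steel top 240 (x) x 250 (y) mm, 40 mm above the bench. Origin: underside, centre of the plate. Along its -x edge (towards the robot) runs a sunken open trough, 250 mm long: from 120 to 195 mm on the -x side of the origin, floor at 6 mm height, 4 mm outer walls 36 mm high. Stands left or right of the robot, the rail on the other side.
- rail: Fixed steel rail: a round bar of 16 mm diameter along its own y, axis 180 mm above the bench, on two 16 mm square posts at y = -170 and +170 mm that end at 191 mm height, each on a foot 120 (x) x 45 (y) x 8 mm. Origin: on the bench under the middle of the bar.
- defenders: Loose ear defenders standing on the cold plate, 0.15 to 0.3 kg: two cups joined by a black arch, 150 mm along x; cups 60 mm along y, 70 mm tall, gap between them 76 mm. On the crown a rubber pad 50 (x) x 30 (y) mm, from 141 to 165 mm above the underside, to pinch across y; the 26 mm wide band runs at its foot. Origin: centre of the underside, between the cups; z up.
- defenders_arch (a point): On the loose ear defenders: middle of the underside of the arch, 141 mm above the underside of the cups, which lies on top of the bar when they hang (about 188 mm above the bench).
- hung_defenders: The other, identical ear defenders, loose, already hanging on the bar somewhere along it, arch across the bar (own y along the bar, 60 mm taken). Origin as for the first pair; it hangs about 47 mm above the bench. Leave it alone.
- scraper: Loose scraper block, about 0.18 kg, standing on its mat: white foot 130 (x) x 30 (y) x 22 mm tall with square edges, and on it a grey grip 90 (x) x 26 (y) mm with upright sides, from 21 to 65 mm height. Origin: centre of the underside; z up.
- mat: Fixed black rubber mat on the bench, 170 (x) x 80 (y) x 3 mm, the scraper's place. Origin: centre of the underside.
- wax1: Loose wax offcut on the cold plate, cream-white, 42 x 24 x 14 mm, 12 g. Origin: its centre.
- wax2: Loose wax offcut on the cold plate, cream-white, 36 x 28 x 14 mm, 12 g. Origin: its centre.
- wax3: Loose wax offcut on the cold plate, cream-white, 40 x 20 x 14 mm, 12 g. Origin: its centre.
- wash_bottle: Bystander, loose: white wash bottle with blue cap, 60 mm diameter, 150 mm tall. Origin: centre of the underside. Leave it alone.
- jar: Bystander, loose: squat amber jar, 60 mm diameter, 80 mm tall, standing in front of the rail. Origin: centre of the underside. Leave it alone.
- reagent_bottle: Bystander, loose: white bottle, 60 mm diameter, 130 mm tall, standing behind the rail. Origin: centre of the underside. Leave it alone.
- beaker: Bystander, loose: glass beaker, 70 mm diameter, 90 mm tall, standing behind the cold plate. Origin: centre of the underside. Leave it alone.
- dish: Bystander, loose: clear flat round dish, 86 mm diameter, 15 mm tall, lying under the bar of the rail. Origin: centre of the underside. Leave it alone.

How it is judged:
On the way, in this order (a step that is already met when the one before it is completed fails the run):
1. the ear defenders hang freely over the bar, let go, clear of the other pair (z of defenders_arch in the frame of rail between 0.18 and 0.198 m and x of defenders_arch in the frame of rail between -0.03 and 0.03 m and y of defenders_arch in the frame of rail between -0.15 and 0.15 m and angle between defenders's own z axis and vertical below 0.35 rad and angle between the y axis of defenders and the y axis of rail, either way round below 0.4 rad and contact force between defenders and rail above 0.5 N and contact force between defenders and the fingers below 0.1 N and linear speed of defenders below 0.05 m/s and contact force between defenders and hung_defenders below 0.1 N), for 0.2 s.
2. all three wax offcuts lie in the trough (x of wax1 in the frame of plate between -0.195 and -0.118 m and y of wax1 in the frame of plate between -0.125 and 0.125 m and z of wax1 in the frame of plate between 0 and 0.042 m and x of wax2 in the frame of plate between -0.195 and -0.118 m and y of wax2 in the frame of plate between -0.125 and 0.125 m and z of wax2 in the frame of plate between 0 and 0.042 m and x of wax3 in the frame of plate between -0.195 and -0.118 m and y of wax3 in the frame of plate between -0.125 and 0.125 m and z of wax3 in the frame of plate between 0 and 0.042 m), for 0.2 s.
At the end, for the whole second after the job is handed in: Ear defenders at rest over the bar (arch on it, within 30 mm sideways, tilt < 0.35 rad, own y within 0.4 rad of the bar), between the posts, not touching the other pair; the three offcuts in the trough, centres below 42 mm; scraper upright at rest on its mat, centre within 50 (x), 40 mm (y) (all of step 1 and all of step 2 and x of scraper in the frame of mat between -0.05 and 0.05 m and y of scraper in the frame of mat between -0.04 and 0.04 m and z of scraper in the frame of mat between -0.004 and 0.008 m and angle between scraper's own z axis and vertical below 0.1 rad and linear speed of scraper below 0.02 m/s).
It fails at once if a bystander or the other pair of ear defenders is shifted by more than 30 mm or tipped (distance of any of wash_bottle, jar, reagent_bottle, beaker, dish, hung_defenders from where it was at the start of the episode above 0.03 m or angle between any of wash_bottle, jar, reagent_bottle, beaker, dish, hung_defenders's own z axis and vertical above 0.5 rad).
It fails at once if the gripper touches a wax offcut (contact force between any of the fingers, the arm and wax1 above 0.3 N or contact force between any of the fingers, the arm and wax2 above 0.3 N or contact force between any of the fingers, the arm and wax3 above 0.3 N).
It fails at once if the ear defenders are tipped over (angle between defenders's own z axis and vertical above 1 rad).
It also fails if it takes over 72 s, if anything falls off the work surface, if the arm or the gripper's body presses on something with over 40 N, if the wrist force passes 120 N, or if a joint passes its speed limit or range.

## Working session

There is one attempt and no reset: what is moved stays moved. The work goes in short steps, Python scripts to look and compute and a tool call to move; the robot and the scene stay as the last step left them, time stands still between calls to the robot, and variables do not carry over. Pictures are saved under pics/ and viewed, at most 13 in all, crops included, and the job is handed in when it is done.

Besides the shell and the picture viewer there is one more tool, called after ">>>" as name([rows], argument=value, ...), one row to a line, values as JSON. play_rows: Moves the arm, as the interface text tells. Its arguments: {"type":"object","properties":{"deltas":{"type":"array","items":{"type":"object","properties":{"jaw":{"type":"number"},"linear":{"type":"array","items":{"type":"number"}},"twist":{"type":"array","items":{"type":"number"}}}}},"newtons":{"type":"number"}},"required":["deltas"]}

```bash
mkdir -p pics
cat > h.py <<'E'
from station import *
import numpy as np, cv2
def cam(n):
    im=get_image(n); c=im["color"]; f=c.shape[0]/2/np.tan(np.radians(im["fovy"])/2)
    K=np.array([[f,0,im["cx"]],[0,f,im["cy"]],[0,0,1]]); R=cv2.Rodrigues(np.array(im["rvec"],float))[0]; t=np.array(im["tvec"],float).ravel()
    return dict(c=c,K=K,R=R,t=t,C=-R.T@t)
def ray(m,u,v):
    d=m["R"].T@np.linalg.inv(m["K"])@np.array([u,v,1.]); return d/np.linalg.norm(d)
def onz(m,u,v,z):
    d=ray(m,u,v); return m["C"]+d*(z-m["C"][2])/d[2]
def tri(obs):
    A=np.zeros((3,3));b=np.zeros(3);P=[]
    for m,u,v in obs:
        d=ray(m,u,v);Q=np.eye(3)-np.outer(d,d);A+=Q;b+=Q@m["C"];P.append(Q)
    x=np.linalg.solve(A,b); return x,[np.linalg.norm(Q@(x-m["C"])) for Q,(m,_,_) in zip(P,obs)]
def proj(m,p):
    q=m["K"]@(m["R"]@np.array(p)+m["t"]); return q[:2]/q[2]
E
python3 - <<'E'
from h import *
import pickle
for n in ["scene","top","wrist"]:
    m=cam(n); pickle.dump(m,open(n+".pkl","wb")); print(n,m["C"].round(3),m["K"][0,0].round(1),m["R"][2].round(2))
    cv2.imwrite(f"pics/{n}0.png",cv2.resize(m["c"],(768,576),interpolation=cv2.INTER_CUBIC))
o=get_obs();print(o["tool_rot"],o["ee_pos"],o["time"],[k for k in o])
try: print(grasp_offset)
except Exception as e: print(e)
E
```

```text
scene [0.975 0.693 1.09 ] 482.2 [-0.32 -0.55 -0.77]
top [0.43  0.011 1.14 ] 432.4 [ 0.14  0.01 -0.99]
wrist [0.087 0.623 0.384] 306.6 [ 0.25 -0.07 -0.97]
[[-9.68439589e-01  2.49248311e-01 -2.03497044e-04]
 [ 2.49248373e-01  9.68438859e-01 -1.19393230e-03]
 [-1.00511163e-04 -1.20697261e-03 -9.99999267e-01]] [0.1556665  0.60491384 0.22612174] 0.15 ['time', 'joint_positions', 'qd', 'tau', 'ee_pos', 'tool_rot', 'force', 'ft_torque', 'grasp_force', 'grip_width']
0.0188
```

View pics/scene0.png

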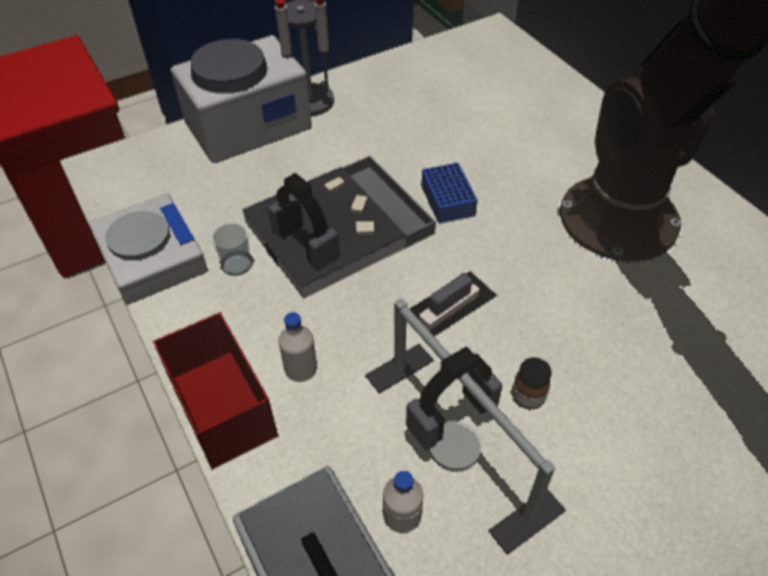

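View pics/top0.png

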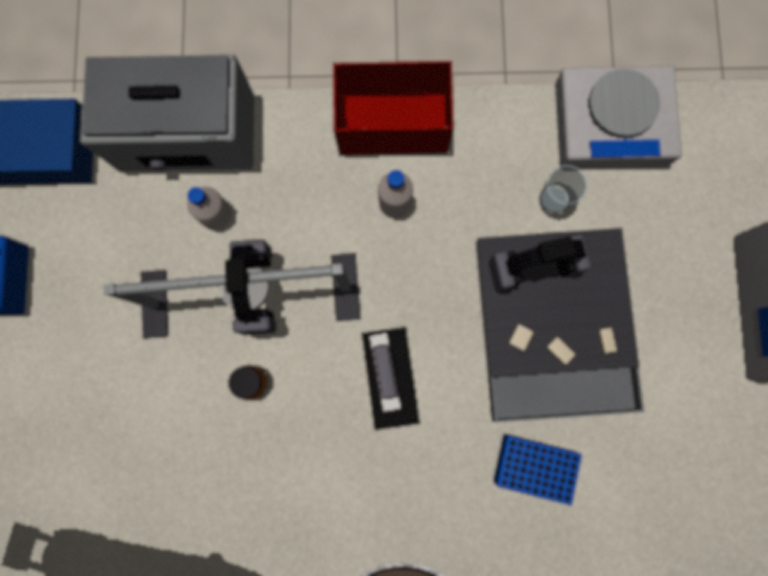

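The scene view shows the plate with defenders and 3 wax bits around (265-440,160-290), scraper at (450,300), and rail posts at (400,305) and (548,467). In the top view the plate is on the right at (477-641, 230-419), with defenders at (540,262) and wax at (520,338), (562,350), (609,340). The scraper is at (385,372). The rail's post tops are at (110,289) and (338,269), with the hung pair at (238,290).

Run:
```python
from h import *
import pickle
T=pickle.load(open("top.pkl","rb"));S=pickle.load(open("scene.pkl","rb"))
s=1.5;px=lambda u,v:((u+.5)/s-.5,(v+.5)/s-.5)
for n,a,b in [("postL",(110,289),(548,467)),("postR",(338,269),(400,305)),("defpad",(568,247),(295,186)),("hungpad",(237,275),(462,360)),("plate BL",(477,238),(304,282)),("beaker top",(555,200),(231,230)),("bottlecap",(396,178),(293,321)),("mat",(363,332),(441,335))]:
    x,r=tri([(T,*px(*a)),(S,*px(*b))]);print(n,x.round(3),np.round(r,4))
for n,p,z in [("pl1",(477,238),.04),("pl2",(622,229),.04),("tr1",(492,419),.036),("tr2",(641,409),.036),("mat1",(363,333),.003),("mat2",(404,328),.003),("mat3",(418,422),.003),("mat4",(376,428),.003),("jar",(247,381),.08),("postL",(110,289),.191),("postR",(338,269),.191),("hung",(236,275),.2),("def1",(495,270),.11)]:
    print(n,onz(T,*px(*p),z).round(3))
# blobs
hsv=cv2.cvtColor(T["c"],cv2.COLOR_BGR2HSV)
print("bgr wax",T["c"][225,347],"foot",T["c"][226,253],T["c"][269,260],"plate",T["c"][210,400],"pad",T["c"][163,377],"band",T["c"][173,355])
roi=np.zeros(hsv.shape[:2],np.uint8);roi[205:245,325:420]=1
m=((T["c"].min(2)>110)&(roi>0)).astype(np.uint8)
for c in cv2.findContours(m,0,1)[0]:
    if cv2.contourArea(c)<20: continue
    r=cv2.minAreaRect(c);print("wax",np.round(r[0],1),r[1],r[2],onz(T,*r[0],.054).round(3),[onz(T,*q,.054)[:2].round(3).tolist() for q in cv2.boxPoints(r)])
roi[:]=0;roi[218:284,242:280]=1
m=((T["c"].min(2)>140)&(roi>0)).astype(np.uint8)
m=((T["c"].min(2)>140)).astype(np.uint8)
for c in cv2.findContours(m*roi,0,1)[0]:
    if cv2.contourArea(c)<8: continue
    r=cv2.minAreaRect(c);print("foot",np.round(r[0],1),r[1],r[2],onz(T,*r[0],.022).round(3))
```

```text
postL [0.571 0.427 0.187] [0.0006 0.0006]
postR [0.596 0.087 0.184] [0.0002 0.0002]
defpad [ 0.62  -0.256  0.182] [0.0041 0.0041]
hungpad [0.584 0.234 0.207] [0.0029 0.0029]
plate BL [ 0.668 -0.141  0.052] [0.0004 0.0004]
beaker top [ 0.733 -0.275  0.1  ] [0.016 0.016]
bottlecap [ 0.748 -0.003  0.142] [0.0008 0.0008]
mat [0.505 0.064 0.014] [0.0107 0.0107]
pl1 [ 0.671 -0.143  0.04 ]
pl2 [ 0.683 -0.394  0.04 ]
tr1 [ 0.363 -0.157  0.036]
tr2 [ 0.376 -0.406  0.036]
mat1 [0.513 0.058 0.003]
mat2 [ 0.52  -0.014  0.003]
mat3 [ 0.358 -0.035  0.003]
mat4 [0.349 0.037 0.003]
jar [0.433 0.243 0.08 ]
postL [0.571 0.425 0.191]
postR [0.595 0.086 0.191]
hung [0.587 0.236 0.2  ]
def1 [ 0.603 -0.16   0.11 ]
bgr wax [156 180 195] foot [189 194 197] [188 193 196] plate [56 53 55] pad [18 19 20] band [20 18 19]
wax [374.  233.5] (16.26345443725586, 9.192388534545898) 45.0 [ 0.474 -0.274  0.054] [[0.481, -0.252], [0.497, -0.269], [0.468, -0.296], [0.452, -0.279]]
wax [405.1 226.3] (15.493175506591797, 7.452413082122803) 78.69007110595703 [ 0.491 -0.352  0.054] [[0.509, -0.341], [0.512, -0.359], [0.474, -0.364], [0.471, -0.346]]
wax [347.3 224.4] (10.733125686645508, 13.86362075805664) 26.56505012512207 [ 0.498 -0.209  0.054] [[0.489, -0.188], [0.52, -0.205], [0.507, -0.229], [0.477, -0.212]]
foot [260.2 268.7] (7.2562971115112305, 10.78638744354248) 78.69007110595703 [0.391 0.011 0.022]
foot [244.5 262. ] (5.0, 42.0) 0.0 [0.409 0.051 0.022]
foot [252.4 226.2] (6.740358352661133, 10.850333213806152) 80.53767395019531 [0.5   0.03  0.022]
foot [275.5 244.5] (53.0, 7.0) 90.0 [ 0.452 -0.029  0.022]
foot [250. 219.] (2.0, 16.0) 90.0 [0.518 0.036 0.022]
```

>>> play_rows([
  {"jaw": 70, "linear": [0.5, -1, 1], "twist": [0, 0, -0.2]},
  {"jaw": 70, "linear": [0.5, -1, 1], "twist": [0, 0, -0.2]},
  {"jaw": 70, "linear": [0.5, -1, 1], "twist": [0, 0, -0.2]},
  {"jaw": 70, "linear": [0.5, -1, 1], "twist": [0, 0, -0.2]},
  {"jaw": 70, "linear": [0.5, -1, 1], "twist": [0, 0, -0.2]},
  {"jaw": 70, "linear": [0.5, -1, 1], "twist": [0, 0, -0.2]},
  {"jaw": 70, "linear": [0.5, -1, 1], "twist": [0, 0, -0.2]},
  {"jaw": 70, "linear": [0.5, -1, 0], "twist": [0, 0, -0.2]},
  {"jaw": 70, "linear": [0.5, -1, 0], "twist": [0, 0, -0.2]},
  {"jaw": 70, "linear": [0.5, -1, 0], "twist": [0, 0, -0.2]},
])

```text
time: 1.4
ee_pos: [0.2562, 0.4036, 0.3659]
tool_rot: [[-0.851, 0.526, -0.001], [0.526, 0.851, -0.001], [-0.0, -0.001, -1.0]]
force: [-0.0, -0.1, 0.2]
grip_width: 0.0702
grasp_force: 0.0
```

>>> play_rows([
  {"jaw": 70, "linear": [0.5, -1, 0], "twist": [0, 0, -0.2]},
  {"jaw": 70, "linear": [0.5, -1, 0], "twist": [0, 0, -0.2]},
  {"jaw": 70, "linear": [0.5, -1, 0], "twist": [0, 0, -0.2]},
  {"jaw": 70, "linear": [0.5, -1, 0], "twist": [0, 0, -0.2]},
  {"jaw": 70, "linear": [0.5, -1, 0], "twist": [0, 0, -0.2]},
  {"jaw": 70, "linear": [0.5, -1, 0], "twist": [0, 0, -0.2]},
  {"jaw": 70, "linear": [0.5, -1, 0], "twist": [0, 0, -0.2]},
  {"jaw": 70, "linear": [0.5, -1, 0], "twist": [0, 0, -0.2]},
  {"jaw": 70, "linear": [0.5, -1, 0], "twist": [0, 0, -0.2]},
  {"jaw": 70, "linear": [0.5, -1, 0], "twist": [0, 0, -0.2]},
])

```text
time: 2.65
ee_pos: [0.3564, 0.2039, 0.3667]
tool_rot: [[-0.657, 0.754, 0.0], [0.754, 0.657, 0.0], [-0.0, 0.0, -1.0]]
force: [0.6, -0.5, -0.8]
grip_width: 0.0704
grasp_force: 0.0
```

>>> play_rows([
  {"jaw": 70, "linear": [0.5, -1, 0], "twist": [0, 0, -0.2]},
  {"jaw": 70, "linear": [0.5, -1, 0], "twist": [0, 0, -0.2]},
  {"jaw": 70, "linear": [0.5, -1, 0], "twist": [0, 0, -0.2]},
  {"jaw": 70, "linear": [0.5, -1, 0], "twist": [0, 0, -0.2]},
  {"jaw": 70, "linear": [0.5, -1, 0], "twist": [0, 0, -0.2]},
  {"jaw": 70, "linear": [0.5, -1, 0], "twist": [0, 0, -0.2]},
  {"jaw": 70, "linear": [0.5, -1, 0], "twist": [0, 0, -0.2]},
  {"jaw": 70, "linear": [0.5, -1, 0], "twist": [0, 0, -0.2]},
  {"jaw": 70, "linear": [0.5, -1, 0], "twist": [0, 0, -0.2]},
  {"jaw": 70, "linear": [0.5, -1, 0], "twist": [0, 0, -0.2]},
])

```text
time: 3.9
ee_pos: [0.4564, 0.004, 0.3667]
tool_rot: [[-0.405, 0.914, 0.0], [0.914, 0.405, -0.0], [-0.0, 0.0, -1.0]]
force: [-1.2, -0.1, 0.5]
grip_width: 0.0698
grasp_force: 0.0
```

>>> play_rows([
  {"jaw": 70, "linear": [0.7, -1, 0], "twist": [0, 0, -0.2]},
  {"jaw": 70, "linear": [0.7, -1, 0], "twist": [0, 0, -0.2]},
  {"jaw": 70, "linear": [0.7, -1, 0], "twist": [0, 0, -0.2]},
  {"jaw": 70, "linear": [0.7, -1, 0], "twist": [0, 0, -0.2]},
  {"jaw": 70, "linear": [0.7, -1, 0], "twist": [0, 0, -0.2]},
  {"jaw": 70, "linear": [0.7, -1, 0], "twist": [0, 0, -0.2]},
  {"jaw": 70, "linear": [0.7, -1, 0], "twist": [0, 0, -0.2]},
  {"jaw": 70, "linear": [0.7, -1, 0], "twist": [0, 0, -0.2]},
  {"jaw": 70, "linear": [0, -1, 0]},
  {"jaw": 70, "linear": [0, -0.5, 0]},
])

```text
schema error: expected keys jaw, linear, twist
```

Run:
```python
from h import *
import pickle
m=cam("wrist"); pickle.dump(m,open("w1.pkl","wb")); print(m["C"].round(3),m["R"][2].round(2))
cv2.imwrite("pics/w1.png",cv2.resize(m["c"],(768,576),interpolation=cv2.INTER_CUBIC))
o=get_obs();print(o["time"],o["ee_pos"],np.degrees(np.arctan2(o["tool_rot"][1,1],o["tool_rot"][0,1])),o["force"],np.round(o["joint_positions"],2))
```

```text
[0.427 0.069 0.524] [ 0.11 -0.24 -0.97]
3.95 [0.4572966  0.00116008 0.36688831] 23.643400669371275 [ 0.53430549 -2.23330148  1.05535591] [-0.75  0.04  0.67  1.76 -0.02  1.35  0.34]
```

View pics/w1.png

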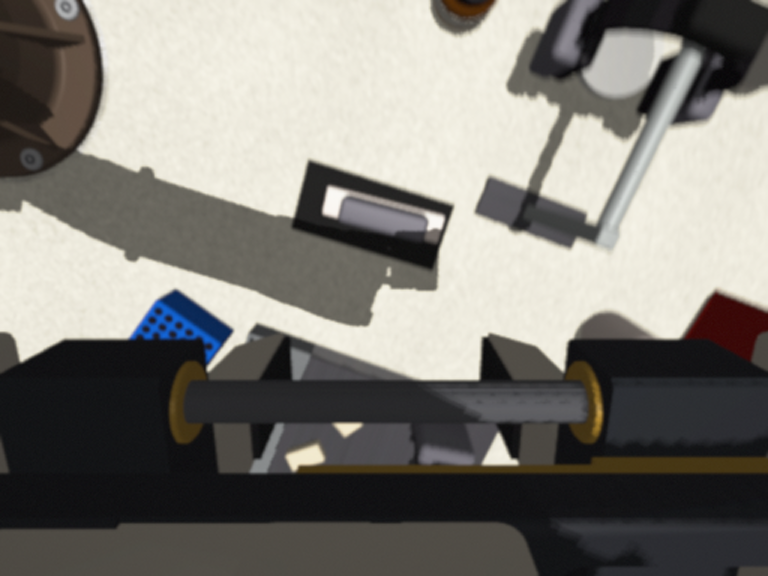

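The wrist camera looks towards tool +x. It shows the mat with the scraper at (372,213), the rail end at (610,235), and the defenders hidden under the gripper around (440,440). The fourth call was refused because every key is required, so I'll go on past the defenders to see them.

>>> play_rows([
  {"jaw": 70, "linear": [0.4, -1, 0], "twist": [0, 0, -0.2]},
  {"jaw": 70, "linear": [0.4, -1, 0], "twist": [0, 0, -0.2]},
  {"jaw": 70, "linear": [0.4, -1, 0], "twist": [0, 0, -0.2]},
  {"jaw": 70, "linear": [0.4, -1, 0], "twist": [0, 0, -0.2]},
  {"jaw": 70, "linear": [0.4, -1, 0], "twist": [0, 0, -0.2]},
  {"jaw": 70, "linear": [0.4, -1, 0], "twist": [0, 0, -0.2]},
  {"jaw": 70, "linear": [0.4, -1, 0], "twist": [0, 0, -0.2]},
  {"jaw": 70, "linear": [0.4, -1, 0], "twist": [0, 0, -0.2]},
  {"jaw": 70, "linear": [0.4, -1, 0], "twist": [0, 0, 0]},
  {"jaw": 70, "linear": [0.4, -1, 0], "twist": [0, 0, 0]},
])

```text
time: 5.2
ee_pos: [0.5362, -0.1962, 0.3666]
tool_rot: [[-0.177, 0.984, -0.0], [0.984, 0.177, -0.0], [-0.0, -0.0, -1.0]]
force: [0.1, -0.8, -0.5]
grip_width: 0.0699
grasp_force: 0.0
```

>>> play_rows([
  {"jaw": 70, "linear": [0.3, -1, 0], "twist": [0, 0, 0]},
  {"jaw": 70, "linear": [0.3, -1, 0], "twist": [0, 0, 0]},
  {"jaw": 70, "linear": [0.3, -1, 0], "twist": [0, 0, 0]},
  {"jaw": 70, "linear": [0.3, -1, 0], "twist": [0, 0, 0]},
  {"jaw": 70, "linear": [0.3, -1, 0], "twist": [0, 0, 0]},
  {"jaw": 70, "linear": [0.3, -1, 0], "twist": [0, 0, 0]},
  {"jaw": 70, "linear": [0.3, -1, 0], "twist": [0, 0, 0]},
  {"jaw": 70, "linear": [0.3, -1, 0], "twist": [0, 0, 0]},
  {"jaw": 70, "linear": [0.3, -1, 0], "twist": [0, 0, 0]},
  {"jaw": 70, "linear": [0, -0.5, 0], "twist": [0, 0, 0]},
])

```text
time: 6.45
ee_pos: [0.5895, -0.3866, 0.3659]
tool_rot: [[-0.177, 0.984, -0.001], [0.984, 0.177, -0.0], [-0.0, -0.001, -1.0]]
force: [-1.2, 0.6, 0.1]
grip_width: 0.0699
grasp_force: 0.0
```

Run:
```python
from h import *
import pickle
m=cam("wrist"); pickle.dump(m,open("w2.pkl","wb")); print(m["C"].round(3),m["R"][2].round(2))
cv2.imwrite("pics/w2.png",cv2.convertScaleAbs(cv2.resize(m["c"],(768,576),interpolation=cv2.INTER_CUBIC),alpha=1.8))
o=get_obs();print(o["time"],o["ee_pos"],np.degrees(np.arctan2(o["tool_rot"][1,1],o["tool_rot"][0,1])))
```

```text
[ 0.577 -0.317  0.523] [ 0.05 -0.26 -0.97]
6.5 [ 0.58879288 -0.38744545  0.36591062] 10.106647800111606
```

View pics/w2.png

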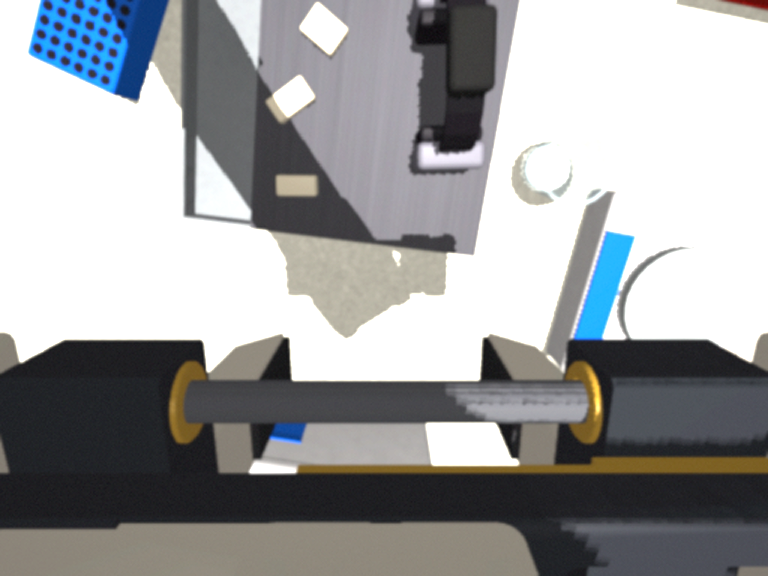

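The wrist view shows the pad top at about (448-494, 5-92), with the cups at (450,150) and (430,20). The beaker is at (548,168) and the wax is at (296,186), (293,98) and (323,28).

Run:
```python
from h import *
import pickle
W=pickle.load(open("w2.pkl","rb"));W1=pickle.load(open("w1.pkl","rb"));T=pickle.load(open("top.pkl","rb"));S=pickle.load(open("scene.pkl","rb"))
px=lambda u,v:((u+.5)/1.5-.5,(v+.5)/1.5-.5)
P=[onz(W,*px(*p),.205) for p in [(449,7),(492,6),(495,82),(451,86)]]
for p in P: print(p.round(4))
c=np.mean(P,0);print("pad centre",c.round(4),"sizes",np.linalg.norm(P[0]-P[1]),np.linalg.norm(P[1]-P[2]),"long-axis ang",np.degrees(np.arctan2(*(P[0]+P[1]-P[2]-P[3])[[1,0]])))
print("reproj in top/scene (x1.5)",proj(T,c)*1.5,proj(S,c)*1.5)
# dark blobs
for n,M,b in [("top",T,(150,185,325,395)),("scene",S,(110,180,175,235))]:
    g=M["c"].max(2)[b[0]:b[1],b[2]:b[3]]; k=(g<26).astype(np.uint8)
    q=max(cv2.findContours(k,0,1)[0],key=cv2.contourArea);r=cv2.boundingRect(q);print(n,(r[0]+b[2])*1.5,(r[1]+b[0])*1.5,r[2]*1.5,r[3]*1.5)
# pad triangulation W2 + top + scene
for a in [(568,247)]:
    x,r=tri([(W,*px(472,45)),(T,*px(*a))]);print("tri",x.round(4),np.round(r,4))
cups=onz(W,*px(451,165),.11);print(cups)
# mat from w1 and top
for i,p in enumerate([(306,160),(453,207),(433,269),(292,228)]): print("mat",onz(W1,*px(*p),.003).round(3))
for p in [(110,289)]: pass
print("postR",tri([(W1,*px(606,237)),(T,*px(338,269))]))
for b in [(0,40,195,235),(45,85,175,215),(112,130,180,215)]:
    g=W["c"][b[0]:b[1],b[2]:b[3]].astype(int);k=((g[...,2]-g[...,0]>15)).astype(np.uint8)
    q=max(cv2.findContours(k,0,1)[0],key=cv2.contourArea);r=cv2.minAreaRect(q);ctr=np.array(r[0])+[b[2],b[0]]
    print("wax",cv2.contourArea(q),onz(W,*ctr,.054).round(3))
for p in [(255,0),(250,222),(474,252)]: print("plate edge",onz(W,*px(*p),.04).round(3))
```

```text
[ 0.5986 -0.2177  0.205 ]
[ 0.6245 -0.2125  0.205 ]
[ 0.6365 -0.2542  0.205 ]
[ 0.6093 -0.2614  0.205 ]
pad centre [ 0.6172 -0.2365  0.205 ] sizes 0.02642319508563019 0.04339049071804949 long-axis ang 104.96541551177599
reproj in top/scene (x1.5) [556.86305826 248.26541261] [297.63812513 181.46939501]
top 508.5 238.5 75.0 39.0
scene 277.5 204.0 24.0 33.0
tri [ 0.6131 -0.2438  0.2359] [0.0002 0.0002]
[ 0.63255809 -0.30693539  0.11      ]
mat [0.347 0.039 0.003]
mat [0.516 0.058 0.003]
mat [ 0.526 -0.015  0.003]
mat [ 0.359 -0.037  0.003]
postR (array([0.59472251, 0.08674788, 0.19188331]), [np.float64(0.0006933307271730274), np.float64(0.0006933307271729817)])
wax 616.0 [ 0.499 -0.208  0.054]
wax 524.0 [ 0.477 -0.273  0.054]
wax 306.0 [ 0.492 -0.351  0.054]
plate edge [ 0.431 -0.192  0.04 ]
plate edge [ 0.447 -0.399  0.04 ]
plate edge [ 0.685 -0.388  0.04 ]
```

>>> play_rows([
  {"jaw": 70, "linear": [0.5, 0.2, -0.8], "twist": [0, 0, 0.2]},
  {"jaw": 70, "linear": [0.5, 0.2, -0.9], "twist": [0, 0, 0.2]},
  {"jaw": 70, "linear": [0.5, 0.2, -0.9], "twist": [0, 0, 0.2]},
  {"jaw": 70, "linear": [0, 0, -0.7], "twist": [0, 0, 0]},
  {"jaw": 70, "linear": [0, 0, 0], "twist": [0, 0, 0]},
])

```text
time: 7.12
ee_pos: [0.6192, -0.3721, 0.2991]
tool_rot: [[-0.266, 0.964, -0.002], [0.964, 0.266, 0.001], [0.002, -0.002, -1.0]]
force: [-0.4, 0.5, -0.4]
grip_width: 0.0702
grasp_force: 0.0
```

Run:
```python
from h import *
import pickle
m=cam("wrist"); pickle.dump(m,open("w3.pkl","wb")); print(m["C"].round(3),m["R"][2].round(2))
g=m["c"][60:252,150:406]
cv2.imwrite("pics/w3.png",cv2.convertScaleAbs(cv2.resize(g,(768,576),interpolation=cv2.INTER_CUBIC),alpha=3))
o=get_obs();print(o["time"],o["ee_pos"],np.degrees(np.arctan2(o["tool_rot"][1,1],o["tool_rot"][0,1])))
print(proj(m,[.617,-.237,.205]))
```

```text
[ 0.6   -0.304  0.457] [ 0.07 -0.25 -0.97]
7.175 [ 0.61928814 -0.37271728  0.30041701] 15.374517341419475
[302.63200272  26.3252765 ]
```

View pics/w3.png

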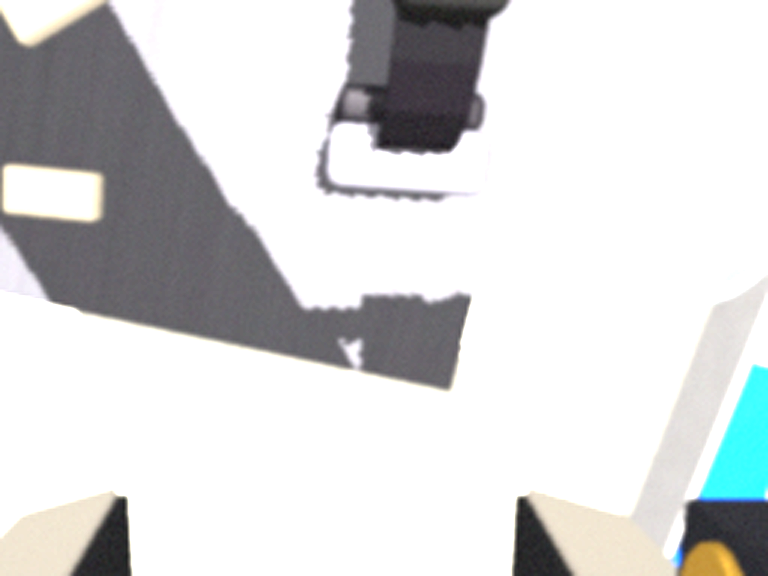

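The cup front edge (330-485, 190) lies level in the picture, so the tool yaw matches the defenders. The pad is cut off at the top of the crop (400-505, 0-15), so I'll step +y.

>>> play_rows([
  {"jaw": 70, "linear": [0, 1, 0], "twist": [0, 0, 0]},
  {"jaw": 70, "linear": [0, 1, 0], "twist": [0, 0, 0]},
  {"jaw": 70, "linear": [0, 1, 0], "twist": [0, 0, 0]},
  {"jaw": 70, "linear": [0, 0.5, 0], "twist": [0, 0, 0]},
  {"jaw": 70, "linear": [0, 0, 0], "twist": [0, 0, 0]},
])

```text
time: 7.8
ee_pos: [0.6199, -0.3025, 0.3014]
tool_rot: [[-0.266, 0.964, 0.001], [0.964, 0.266, -0.0], [-0.0, 0.001, -1.0]]
force: [0.1, 0.0, -0.4]
grip_width: 0.0703
grasp_force: 0.0
```

Run:
```python
from h import *
import pickle
m=cam("wrist"); pickle.dump(m,open("w4.pkl","wb")); print(m["C"].round(3),m["R"][2].round(2))
g=m["c"][30:222,170:426]
cv2.imwrite("pics/w4.png",cv2.convertScaleAbs(cv2.resize(g,(768,576),interpolation=cv2.INTER_CUBIC),alpha=4))
o=get_obs();print(o["time"],o["ee_pos"],np.degrees(np.arctan2(o["tool_rot"][1,1],o["tool_rot"][0,1])))
print(proj(m,[.617,-.237,.205]))
```

```text
[ 0.601 -0.234  0.459] [ 0.07 -0.25 -0.97]
7.85 [ 0.61966412 -0.30326117  0.30127403] 15.393605637608102
[275.01240475 118.72006216]
```

View pics/w4.png

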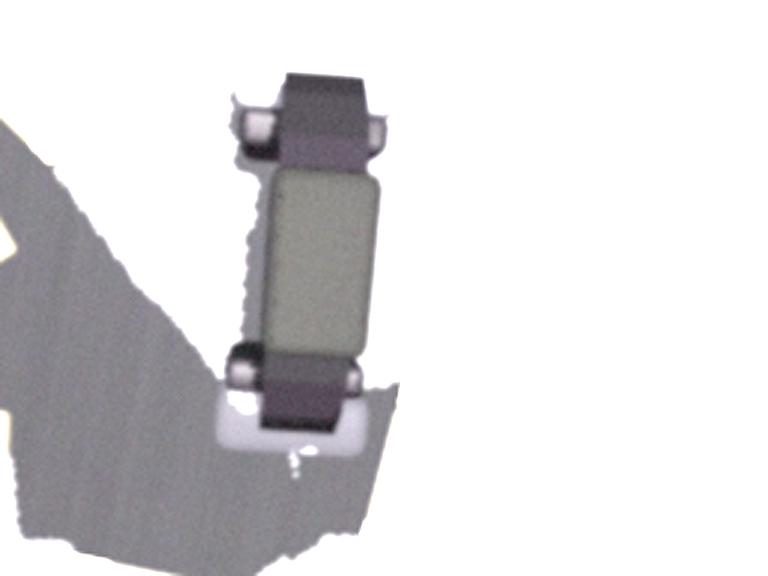

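Run:
```python
from h import *
import pickle
W=pickle.load(open("w2.pkl","rb"));W4=pickle.load(open("w4.pkl","rb"))
px=lambda u,v:((u+.5)/1.5-.5,(v+.5)/1.5-.5)
c4=lambda u,v:(170+(u+.5)/3-.5,30+(v+.5)/3-.5)
P=[onz(W4,*c4(*p),.205) for p in [(276,172),(380,178),(366,354),(265,352)]]
for p in P: print(p.round(4))
print("c",np.mean(P,0),np.linalg.norm(P[0]-P[1]),np.linalg.norm(P[1]-P[2]))
d=P[0]+P[1]-P[2]-P[3];print(np.degrees(np.arctan2(d[1],d[0])))
for a,b in [((495,86),(366,354)),((450,88),(265,352)),((493,6),(380,178)),((448,8),(276,172))]:
    x,r=tri([(W,*px(*a)),(W4,*c4(*b))]);print(x.round(4),np.round(r,4))
```

```text
[ 0.6001 -0.2165  0.205 ]
[ 0.6268 -0.2107  0.205 ]
[ 0.6368 -0.2557  0.205 ]
[ 0.6098 -0.2625  0.205 ]
c [ 0.61837597 -0.23635653  0.205     ] 0.02730751789850416 0.04602439612301386
102.24994510311491
[ 0.6374 -0.2559  0.2022] [0.0002 0.0002]
[ 0.6095 -0.2626  0.2036] [0.0004 0.0004]
[ 0.627  -0.2098  0.1969] [0.0007 0.0007]
[ 0.5994 -0.2157  0.1958] [0.0007 0.0007]
```

The pad centre is (0.618,-0.237), its top is at about 0.20-0.205 and its yaw is 12°. All of this agrees with the text, so I'll descend and grip.

>>> play_rows([
  {"jaw": 60, "linear": [-0.1, 0.9, 0], "twist": [0, 0, -0.2]},
  {"jaw": 60, "linear": [0, 0.9, 0], "twist": [0, 0, -0.2]},
  {"jaw": 60, "linear": [0, 0.9, 0], "twist": [0, 0, 0]},
  {"jaw": 60, "linear": [0, 0.6, -0.6], "twist": [0, 0, 0]},
  {"jaw": 60, "linear": [0, 0, -1], "twist": [0, 0, 0]},
  {"jaw": 60, "linear": [0, 0, -1], "twist": [0, 0, 0]},
  {"jaw": 60, "linear": [0, 0, -1], "twist": [0, 0, 0]},
  {"jaw": 60, "linear": [0, 0, -1], "twist": [0, 0, 0]},
  {"jaw": 60, "linear": [0, 0, -0.8], "twist": [0, 0, 0]},
  {"jaw": 60, "linear": [0, 0, -0.3], "twist": [0, 0, 0]},
])

```text
time: 9.1
ee_pos: [0.6172, -0.2365, 0.1854]
tool_rot: [[-0.207, 0.978, -0.002], [0.978, 0.207, 0.0], [0.001, -0.001, -1.0]]
force: [0.8, 0.1, -0.1]
grip_width: 0.0599
grasp_force: 0.0
```

>>> play_rows([
  {"jaw": 40, "linear": [0, 0, 0], "twist": [0, 0, 0]},
  {"jaw": 10, "linear": [0, 0, 0], "twist": [0, 0, 0]},
  {"jaw": 10, "linear": [0, 0, 0], "twist": [0, 0, 0]},
  {"jaw": 10, "linear": [0, 0, 0], "twist": [0, 0, 0]},
  {"jaw": 10, "linear": [0, 0, 0], "twist": [0, 0, 0]},
], newtons=35)

```text
time: 9.72
ee_pos: [0.6181, -0.2368, 0.1873]
tool_rot: [[-0.207, 0.978, 0.001], [0.978, 0.207, -0.0], [-0.0, 0.001, -1.0]]
force: [0.9, 0.9, 3.6]
grip_width: 0.0298
grasp_force: 35.0
```

>>> play_rows([
  {"jaw": 10, "linear": [0, 0, 0.5], "twist": [0, 0, 0]},
  {"jaw": 10, "linear": [0, 0, 1], "twist": [0, 0, 0]},
  {"jaw": 10, "linear": [0, 0, 1], "twist": [0, 0, 0]},
  {"jaw": 10, "linear": [0, 0, 1], "twist": [0, 0, 0]},
  {"jaw": 10, "linear": [0, 0.5, 1], "twist": [0, 0, 0.2]},
  {"jaw": 10, "linear": [0, 1, 1], "twist": [0, 0, 0.33]},
  {"jaw": 10, "linear": [0, 1, 1], "twist": [0, 0, 0.33]},
  {"jaw": 10, "linear": [0, 1, 1], "twist": [0, 0, 0.33]},
  {"jaw": 10, "linear": [0, 1, 1], "twist": [0, 0, 0.33]},
  {"jaw": 10, "linear": [0, 1, 1], "twist": [0, 0, 0.33]},
])

```text
time: 10.98
ee_pos: [0.6177, -0.125, 0.3782]
tool_rot: [[-0.471, 0.882, 0.0], [0.882, 0.471, 0.0], [0.0, 0.0, -1.0]]
force: [-0.6, -0.3, -2.5]
grip_width: 0.0298
grasp_force: 35.0
```

>>> play_rows([
  {"jaw": 10, "linear": [-0.1, 1, 0], "twist": [0, 0, 0.33]},
  {"jaw": 10, "linear": [-0.1, 1, 0], "twist": [0, 0, 0.33]},
  {"jaw": 10, "linear": [-0.1, 1, 0], "twist": [0, 0, 0.33]},
  {"jaw": 10, "linear": [-0.1, 1, 0], "twist": [0, 0, 0.33]},
  {"jaw": 10, "linear": [-0.1, 1, 0], "twist": [0, 0, 0.33]},
  {"jaw": 10, "linear": [-0.1, 1, 0], "twist": [0, 0, 0.33]},
  {"jaw": 10, "linear": [-0.1, 1, 0], "twist": [0, 0, 0.33]},
  {"jaw": 10, "linear": [-0.1, 1, 0], "twist": [0, 0, 0.33]},
  {"jaw": 10, "linear": [-0.1, 1, 0], "twist": [0, 0, 0.33]},
  {"jaw": 10, "linear": [-0.1, 1, 0], "twist": [0, 0, 0.33]},
])

```text
time: 12.22
ee_pos: [0.5976, 0.0746, 0.3767]
tool_rot: [[-0.833, 0.553, 0.0], [0.553, 0.833, 0.0], [0.0, 0.0, -1.0]]
force: [0.4, 0.1, -3.1]
grip_width: 0.0299
grasp_force: 35.0
```

>>> play_rows([
  {"jaw": 10, "linear": [-0.1, 1, 0], "twist": [0, 0, 0.33]},
  {"jaw": 10, "linear": [-0.1, 1, 0], "twist": [0, 0, 0.33]},
  {"jaw": 10, "linear": [-0.1, 1, 0], "twist": [0, 0, 0.33]},
  {"jaw": 10, "linear": [-0.1, 1, 0], "twist": [0, 0, 0.33]},
  {"jaw": 10, "linear": [-0.1, 1, 0], "twist": [0, 0, 0.33]},
  {"jaw": 10, "linear": [-0.1, 1, 0], "twist": [0, 0, 0.33]},
  {"jaw": 10, "linear": [-0.1, 1, 0], "twist": [0, 0, 0.33]},
  {"jaw": 10, "linear": [-0.1, 1, 0], "twist": [0, 0, 0.33]},
  {"jaw": 10, "linear": [-0.1, 1, 0], "twist": [0, 0, 0.33]},
  {"jaw": 10, "linear": [-0.1, 1, 0], "twist": [0, 0, 0.33]},
])

```text
time: 13.48
ee_pos: [0.5776, 0.2746, 0.3767]
tool_rot: [[-0.996, 0.091, -0.0], [0.091, 0.996, -0.0], [0.0, -0.0, -1.0]]
force: [0.3, -0.7, -1.8]
grip_width: 0.0299
grasp_force: 35.0
```

>>> play_rows([
  {"jaw": 10, "linear": [0, 1, 0], "twist": [0, 0, 0.36]},
  {"jaw": 10, "linear": [0, 1, 0], "twist": [0, 0, 0.36]},
  {"jaw": 10, "linear": [0, 1, 0], "twist": [0, 0, 0.36]},
  {"jaw": 10, "linear": [0, 0.5, 0], "twist": [0, 0, 0]},
  {"jaw": 10, "linear": [0, 0, 0], "twist": [0, 0, 0]},
])

```text
time: 14.1
ee_pos: [0.5776, 0.344, 0.3764]
tool_rot: [[-0.998, -0.068, -0.0], [-0.068, 0.998, -0.0], [0.0, -0.0, -1.0]]
force: [-1.2, 0.4, -2.0]
grip_width: 0.0297
grasp_force: 35.0
```

Run:
```python
from h import *
import pickle
m=cam("scene"); t=cam("top")
a=cv2.resize(m["c"][170:384,180:420],(400,357));b=cv2.resize(t["c"][90:290,30:290],(400,308))
im=np.zeros((357,800,3),np.uint8);im[:,:400]=a;im[:308,400:]=b
cv2.imwrite("pics/s5.png",cv2.convertScaleAbs(im,alpha=1.4))
o=get_obs();print(o["time"],o["ee_pos"],np.degrees(np.arctan2(o["tool_rot"][1,1],o["tool_rot"][0,1])))
T=pickle.load(open("top.pkl","rb"));S=pickle.load(open("scene.pkl","rb"))
px=lambda u,v:((u+.5)/1.5-.5,(v+.5)/1.5-.5)
print(tri([(T,*px(197,195)),(S,*px(403,479))]))
```

```text
14.2 [0.57808492 0.34240575 0.3768144 ] 93.79316059438264
(array([0.73146858, 0.31887275, 0.12550589]), [np.float64(0.0001529330360290442), np.float64(0.00015293303602892304)])
```

View pics/s5.png

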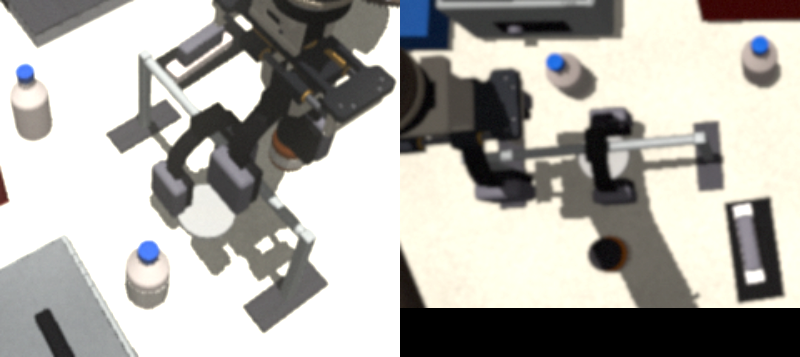

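The held pair is above the bar on its free left part, and the reagent bottle (0.731,0.319) clears it by about 45 mm. I'll lower it.

>>> play_rows([
  {"jaw": 10, "linear": [0, 0, -1], "twist": [0, 0, 0]},
  {"jaw": 10, "linear": [0, 0, -1], "twist": [0, 0, 0]},
  {"jaw": 10, "linear": [0, 0, -1], "twist": [0, 0, 0]},
  {"jaw": 10, "linear": [0, 0, -1], "twist": [0, 0, 0]},
  {"jaw": 10, "linear": [0, 0, -1], "twist": [0, 0, 0]},
  {"jaw": 10, "linear": [0, 0, -1], "twist": [0, 0, 0]},
  {"jaw": 10, "linear": [0, 0, -1], "twist": [0, 0, 0]},
  {"jaw": 10, "linear": [0, 0, -1], "twist": [0, 0, 0]},
  {"jaw": 10, "linear": [0, 0, -0.6], "twist": [0, 0, 0]},
  {"jaw": 10, "linear": [0, 0, -0.2], "twist": [0, 0, 0]},
])

```text
time: 15.45
ee_pos: [0.5777, 0.3427, 0.2004]
tool_rot: [[-0.998, -0.067, -0.0], [-0.067, 0.998, -0.0], [0.0, -0.0, -1.0]]
force: [-0.2, -0.1, -1.7]
grip_width: 0.0298
grasp_force: 35.0
```

>>> play_rows([
  {"jaw": 10, "linear": [0, 0, -0.1], "twist": [0, 0, 0]},
  {"jaw": 10, "linear": [0, 0, -0.1], "twist": [0, 0, 0]},
])

```text
time: 15.7
ee_pos: [0.5782, 0.3435, 0.1974]
tool_rot: [[-0.998, -0.067, 0.001], [-0.067, 0.998, 0.001], [-0.001, 0.001, -1.0]]
force: [-0.1, 0.8, -2.1]
grip_width: 0.0298
grasp_force: 35.0
```

>>> play_rows([
  {"jaw": 10, "linear": [0, 0, -0.1], "twist": [0, 0, 0]},
  {"jaw": 10, "linear": [0, 0, -0.1], "twist": [0, 0, 0]},
  {"jaw": 10, "linear": [0, 0, 0], "twist": [0, 0, 0]},
])

```text
time: 16.08
ee_pos: [0.578, 0.3434, 0.194]
tool_rot: [[-0.998, -0.068, 0.001], [-0.068, 0.998, 0.001], [-0.001, 0.001, -1.0]]
force: [-3.1, -0.3, 6.5]
grip_width: 0.0299
grasp_force: 35.0
```

>>> play_rows([
  {"jaw": 36, "linear": [0, 0, 0], "twist": [0, 0, 0]},
  {"jaw": 50, "linear": [0, 0, 0], "twist": [0, 0, 0]},
  {"jaw": 50, "linear": [0, 0, 0], "twist": [0, 0, 0]},
  {"jaw": 50, "linear": [0, 0, 0.5], "twist": [0, 0, 0]},
  {"jaw": 50, "linear": [0, 0, 1], "twist": [0, 0, 0]},
  {"jaw": 50, "linear": [0, 0, 1], "twist": [0, 0, 0]},
  {"jaw": 50, "linear": [0, 0, 1], "twist": [0, 0, 0]},
  {"jaw": 50, "linear": [0, 0, 1], "twist": [0, 0, 0]},
  {"jaw": 50, "linear": [-0.5, -1, 0], "twist": [0, 0, 0]},
  {"jaw": 50, "linear": [-0.5, -1, 0], "twist": [0, 0, 0]},
])

```text
time: 17.32
ee_pos: [0.5578, 0.3029, 0.2836]
tool_rot: [[-0.998, -0.068, 0.001], [-0.068, 0.998, 0.001], [-0.001, 0.0, -1.0]]
force: [0.3, -0.5, 0.0]
grip_width: 0.05
grasp_force: 0.0
```

Run:
```python
from h import *
import pickle
T=pickle.load(open("top.pkl","rb"));W1=pickle.load(open("w1.pkl","rb"))
m=cam("scene"); t=cam("top")
a=cv2.resize(m["c"][170:384,180:420],(400,357));b=cv2.resize(t["c"][90:290,30:290],(400,308))
im=np.zeros((357,800,3),np.uint8);im[:,:400]=a;im[:308,400:]=b
cv2.imwrite("pics/s6.png",cv2.convertScaleAbs(im,alpha=1.4))
# scraper: white foot ends inside mat, two views
def foot(M,b,n):
    g=M["c"][b[0]:b[1],b[2]:b[3]]; 
    dark=cv2.morphologyEx((g.max(2)<75).astype(np.uint8),cv2.MORPH_CLOSE,np.ones((25,25),np.uint8))
    k=((g.min(2)>125)&(dark>0)).astype(np.uint8); pts=np.argwhere(k)
    h=cv2.convexHull(np.vstack([c for c in cv2.findContours(k,0,1)[0] if cv2.contourArea(c)>8]));r=cv2.minAreaRect(h)
    print(n,r)
    q=[onz(M,p[0]+b[2],p[1]+b[0],.022) for p in cv2.boxPoints(r)];c=np.mean(q,0)
    e=[np.linalg.norm(q[0]-q[1]),np.linalg.norm(q[1]-q[2])];d=(q[1]-q[0]) if e[0]>e[1] else q[2]-q[1]
    print(c.round(4),np.round(e,3),np.degrees(np.arctan2(d[1],d[0]))%180)
foot(T,(215,288,238,282),"top");foot(W1,(100,185,190,305),"w1")
```

```text
top ((21.5, 36.0), (72.0, 43.0), 90.0)
[0.437  0.0125 0.022 ] [0.111 0.183] 178.61370209356258
w1 ((59.46615219116211, 30.650070190429688), (119.68445587158203, 49.093936920166016), 10.864060401916504)
[0.4313 0.0339 0.022 ] [0.077 0.188] 13.391111847859477
```

View pics/s6.png

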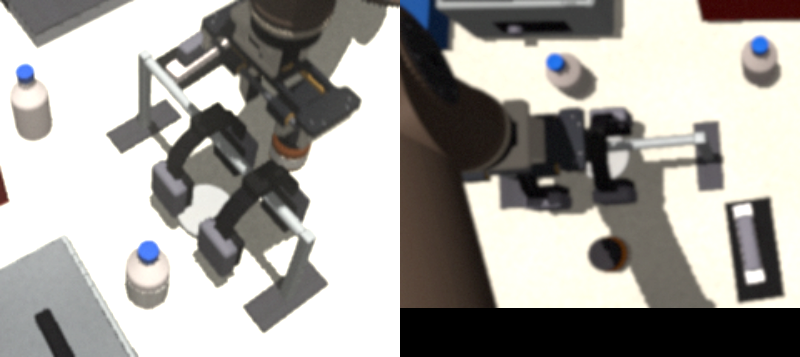

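The pair hangs freely across the bar, separate from the other pair. The scraper masks leaked into the background, so I'll redo them inside the mat polygon.

Run:
```python
from h import *
import pickle
T=pickle.load(open("top.pkl","rb"));W1=pickle.load(open("w1.pkl","rb"))
E={}
for n,M,poly,th in [("top",T,[(363,332),(405,328),(418,423),(376,428)],130),("w1",W1,[(306,160),(453,207),(433,269),(292,228)],140)]:
    p=np.array(poly)/1.5; c=p.mean(0); p=c+(p-c)*.9
    roi=cv2.fillPoly(np.zeros(M["c"].shape[:2],np.uint8),[p.round().astype(np.int32)],1)
    k=((M["c"].min(2)>th).astype(np.uint8))*roi
    L=[]
    for q in cv2.findContours(k,0,1)[0]:
        if cv2.contourArea(q)<15: continue
        r=cv2.minAreaRect(q);L.append(onz(M,*r[0],.022));print(n,np.round(r[0],1),np.round(r[1],1),L[-1].round(4))
    # grip top: grey
    g=M["c"].max(2);print(n,"grip",[int(x) for x in np.percentile(g[roi>0],[10,30,50,70,90])])
    k=((g>65)&(g<th)).astype(np.uint8)*roi;k=cv2.morphologyEx(k,cv2.MORPH_OPEN,np.ones((3,3)))
    q=max(cv2.findContours(k,0,1)[0],key=cv2.contourArea);r=cv2.minAreaRect(q);E[n]=(M,*r[0]);B=[onz(M,*b,.065)[:2].round(3).tolist() for b in cv2.boxPoints(r)];print("grip",np.round(r[0],1),np.round(r[1],1),onz(M,*r[0],.065).round(4),B)
print(tri(list(E.values())))
```

```text
top [260.4 269. ] [ 7.5 11.2] [0.3905 0.0111 0.022 ]
top [252.5 226.5] [ 7. 11.] [0.4989 0.0295 0.022 ]
top grip [21, 23, 33, 91, 142]
grip [255.6 247.7] [36. 11.] [0.4441 0.0219 0.065 ] [[0.486, 0.043], [0.49, 0.016], [0.403, 0.001], [0.399, 0.028]]
w1 [259.8 144.7] [43.7  3.9] [0.4546 0.0207 0.022 ]
w1 [254.6 142.5] [80.  19.6] [0.4455 0.0205 0.022 ]
w1 grip [16, 36, 47, 133, 166]
grip [246.8 149.4] [44.9  9.8] [0.4373 0.0106 0.065 ] [[0.405, 0.001], [0.404, 0.015], [0.47, 0.021], [0.472, 0.006]]
(array([0.43932415, 0.02089401, 0.14484901]), [np.float64(0.0037168664864969912), np.float64(0.0037168664864968364)])
```

The scraper is at (0.445,0.0205) with yaw 9.9°. Its foot height of 22 mm agrees in both views. Next I'll fetch it.

>>> play_rows([
  {"jaw": 60, "linear": [-0.4, -1, 0], "twist": [0, 0, 0.1]},
  {"jaw": 60, "linear": [-0.4, -1, 0], "twist": [0, 0, 0.1]},
  {"jaw": 60, "linear": [-0.4, -1, 0], "twist": [0, 0, 0.1]},
  {"jaw": 60, "linear": [-0.4, -1, 0], "twist": [0, 0, 0.1]},
  {"jaw": 60, "linear": [-0.4, -1, 0], "twist": [0, 0, 0.1]},
  {"jaw": 60, "linear": [-0.4, -1, 0], "twist": [0, 0, 0.1]},
  {"jaw": 60, "linear": [-0.4, -1, 0], "twist": [0, 0, 0.1]},
  {"jaw": 60, "linear": [-0.4, -1, 0], "twist": [0, 0, 0]},
  {"jaw": 60, "linear": [-0.4, -1, 0], "twist": [0, 0, 0]},
  {"jaw": 60, "linear": [-0.4, -1, 0], "twist": [0, 0, 0]},
])

```text
time: 18.68
ee_pos: [0.4772, 0.102, 0.2828]
tool_rot: [[-0.985, -0.172, 0.0], [-0.172, 0.985, 0.0], [-0.0, 0.0, -1.0]]
force: [0.2, -0.3, -0.3]
grip_width: 0.0603
grasp_force: 0.0
```

>>> play_rows([
  {"jaw": 60, "linear": [-0.4, -1, -0.5], "twist": [0, 0, 0]},
  {"jaw": 60, "linear": [-0.4, -1, -1], "twist": [0, 0, 0]},
  {"jaw": 60, "linear": [-0.4, -1, -1], "twist": [0, 0, 0]},
  {"jaw": 60, "linear": [-0.45, -1, -1], "twist": [0, 0, 0]},
  {"jaw": 60, "linear": [0, -0.1, -1], "twist": [0, 0, 0]},
  {"jaw": 60, "linear": [0, 0, -1], "twist": [0, 0, 0]},
  {"jaw": 60, "linear": [0, 0, -1], "twist": [0, 0, 0]},
  {"jaw": 60, "linear": [0, 0, -1], "twist": [0, 0, 0]},
  {"jaw": 60, "linear": [0, 0, -1], "twist": [0, 0, 0]},
  {"jaw": 60, "linear": [0, 0, -1], "twist": [0, 0, 0]},
])

```text
time: 19.92
ee_pos: [0.4446, 0.0208, 0.0923]
tool_rot: [[-0.985, -0.172, 0.0], [-0.172, 0.985, 0.0], [-0.0, -0.0, -1.0]]
force: [-0.1, 0.4, -0.5]
grip_width: 0.0602
grasp_force: 0.0
```

>>> play_rows([
  {"jaw": 60, "linear": [0, 0, -1], "twist": [0, 0, 0]},
  {"jaw": 60, "linear": [0, 0, -1], "twist": [0, 0, 0]},
  {"jaw": 60, "linear": [0, 0, -0.7], "twist": [0, 0, 0]},
  {"jaw": 60, "linear": [0, 0, -0.2], "twist": [0, 0, 0]},
  {"jaw": 10, "linear": [0, 0, 0], "twist": [0, 0, 0]},
  {"jaw": 10, "linear": [0, 0, 0], "twist": [0, 0, 0]},
  {"jaw": 10, "linear": [0, 0, 0], "twist": [0, 0, 0]},
  {"jaw": 10, "linear": [0, 0, 0], "twist": [0, 0, 0]},
], newtons=40)

```text
time: 20.92
ee_pos: [0.4449, 0.0214, 0.035]
tool_rot: [[-0.985, -0.172, 0.001], [-0.172, 0.985, 0.0], [-0.001, 0.0, -1.0]]
force: [0.2, -0.8, -0.9]
grip_width: 0.0259
grasp_force: 40.0
```

The grip is good (25.9 mm, TCP 32 mm above the underside). I'll carry the scraper behind the wax.

>>> play_rows([
  {"jaw": 10, "linear": [0, 0, 1], "twist": [0, 0, 0]},
  {"jaw": 10, "linear": [0, 0, 1], "twist": [0, 0, 0]},
  {"jaw": 10, "linear": [0.4, -1, 1], "twist": [0, 0, -0.87]},
  {"jaw": 10, "linear": [0.4, -1, 1], "twist": [0, 0, -0.87]},
  {"jaw": 10, "linear": [0.4, -1, 0.5], "twist": [0, 0, -0.87]},
  {"jaw": 10, "linear": [0.4, -1, 0], "twist": [0, 0, -0.87]},
  {"jaw": 10, "linear": [0.4, -1, 0], "twist": [0, 0, -0.87]},
  {"jaw": 10, "linear": [0.4, -1, 0], "twist": [0, 0, -0.87]},
  {"jaw": 10, "linear": [0.4, -1, 0], "twist": [0, 0, -0.87]},
  {"jaw": 10, "linear": [0.4, -1, 0], "twist": [0, 0, -0.87]},
])

```text
time: 22.18
ee_pos: [0.5087, -0.1391, 0.1246]
tool_rot: [[-0.641, 0.768, -0.0], [0.768, 0.641, 0.0], [0.0, -0.0, -1.0]]
force: [-0.3, -0.0, -2.0]
grip_width: 0.0257
grasp_force: 40.0
```

>>> play_rows([
  {"jaw": 10, "linear": [0.46, -1, 0], "twist": [0, 0, -0.87]},
  {"jaw": 10, "linear": [0.46, -1, 0], "twist": [0, 0, -0.87]},
  {"jaw": 10, "linear": [0.46, -1, 0], "twist": [0, 0, -0.87]},
  {"jaw": 10, "linear": [0.46, -1, 0], "twist": [0, 0, -0.87]},
  {"jaw": 10, "linear": [0.46, -1, 0], "twist": [0, 0, -0.87]},
  {"jaw": 10, "linear": [0, 0, -0.6], "twist": [0, 0, 0]},
  {"jaw": 10, "linear": [0, 0, -0.8], "twist": [0, 0, 0]},
  {"jaw": 10, "linear": [0, 0, -0.7], "twist": [0, 0, 0]},
  {"jaw": 10, "linear": [0, 0, -0.2], "twist": [0, 0, 0]},
])

```text
time: 23.3
ee_pos: [0.5539, -0.2375, 0.0772]
tool_rot: [[-0.048, 0.999, -0.002], [0.999, 0.048, 0.001], [0.001, -0.002, -1.0]]
force: [-0.2, 1.0, -0.7]
grip_width: 0.026
grasp_force: 40.0
```

>>> play_rows([
  {"jaw": 10, "linear": [0, 0, -0.15], "twist": [0, 0, 0]},
  {"jaw": 10, "linear": [0, 0, -0.1], "twist": [0, 0, 0]},
  {"jaw": 10, "linear": [0, 0, 0], "twist": [0, 0, 0]},
])

```text
time: 23.68
ee_pos: [0.5549, -0.2387, 0.0739]
tool_rot: [[-0.047, 0.999, 0.0], [0.999, 0.047, -0.0], [-0.0, 0.0, -1.0]]
force: [-0.1, -0.2, -1.9]
grip_width: 0.026
grasp_force: 40.0
```

Run:
```python
from h import *
o=get_obs();print(o["time"],o["ee_pos"],o["force"],np.degrees(np.arctan2(o["tool_rot"][1,1],o["tool_rot"][0,1])))
t=cam("top");s=cam("scene")
a=cv2.resize(t["c"][145:290,300:440],(400,414));b=cv2.resize(s["c"][95:215,155:310],(400,310))
im=np.zeros((414,800,3),np.uint8);im[:,:400]=a;im[:310,400:]=b
cv2.imwrite("pics/p7.png",cv2.convertScaleAbs(im,alpha=1.5))
```

```text
23.675 [ 0.5548579  -0.23874941  0.07393208] [-0.05711612 -0.23508788 -1.86329395] 2.6923604765431284
```

View pics/p7.png

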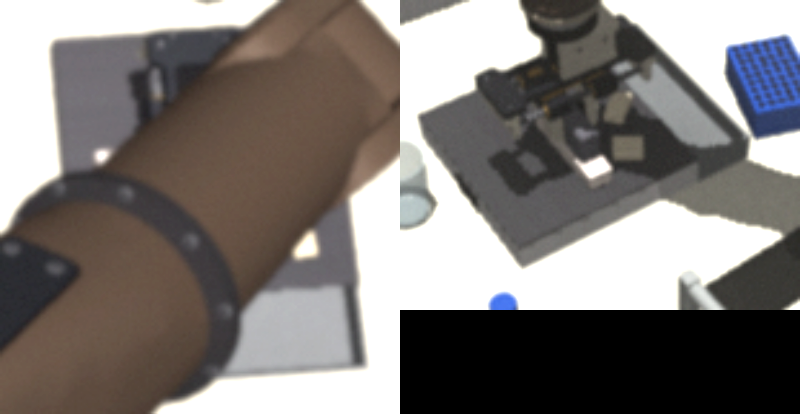

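The scraper's white foot end at (593,168) stands behind wax A (627,147) and hovers just above the plate. I'll do the first sweep.

>>> play_rows([
  {"jaw": 10, "linear": [-0.6, -0.03, 0], "twist": [0, 0, 0]},
  {"jaw": 10, "linear": [-0.6, -0.03, 0], "twist": [0, 0, 0]},
  {"jaw": 10, "linear": [-0.6, -0.03, 0], "twist": [0, 0, 0]},
  {"jaw": 10, "linear": [-0.6, -0.03, 0], "twist": [0, 0, 0]},
  {"jaw": 10, "linear": [-0.6, -0.03, 0], "twist": [0, 0, 0]},
  {"jaw": 10, "linear": [-0.6, -0.03, 0], "twist": [0, 0, 0]},
  {"jaw": 10, "linear": [-0.6, -0.03, 0], "twist": [0, 0, 0]},
  {"jaw": 10, "linear": [-0.5, -0.03, 0], "twist": [0, 0, 0]},
  {"jaw": 10, "linear": [-0.5, -0.03, 0], "twist": [0, 0, 0]},
  {"jaw": 10, "linear": [-0.5, -0.03, 0], "twist": [0, 0, 0]},
])

```text
time: 25.02
ee_pos: [0.4401, -0.2447, 0.0737]
tool_rot: [[-0.047, 0.999, 0.0], [0.999, 0.047, -0.0], [-0.0, 0.0, -1.0]]
force: [1.1, 0.1, -1.8]
grip_width: 0.0259
grasp_force: 40.0
```

>>> play_rows([
  {"jaw": 10, "linear": [-0.4, 0, 0], "twist": [0, 0, 0]},
  {"jaw": 10, "linear": [-0.2, 0, 0], "twist": [0, 0, 0]},
  {"jaw": 10, "linear": [0, 0, 0], "twist": [0, 0, 0]},
  {"jaw": 10, "linear": [0.5, 0, 1], "twist": [0, 0, 0]},
  {"jaw": 10, "linear": [1, 0, 1], "twist": [0, 0, 0]},
  {"jaw": 10, "linear": [1, -0.5, 0.5], "twist": [0, 0, 0]},
  {"jaw": 10, "linear": [1, -1, 0], "twist": [0, 0, 0]},
  {"jaw": 10, "linear": [1, -1, 0], "twist": [0, 0, 0]},
  {"jaw": 10, "linear": [1, -1, 0], "twist": [0, 0, 0]},
  {"jaw": 10, "linear": [0.8, -1, 0], "twist": [0, 0, 0]},
])

```text
time: 26.28
ee_pos: [0.556, -0.335, 0.1234]
tool_rot: [[-0.048, 0.999, -0.0], [0.999, 0.048, 0.0], [0.0, -0.0, -1.0]]
force: [0.0, 0.2, -0.8]
grip_width: 0.0258
grasp_force: 40.0
```

Run:
```python
from h import *
o=get_obs();print(o["time"],o["ee_pos"])
t=cam("top");s=cam("scene");w=cam("wrist")
a=cv2.resize(t["c"][200:290,310:440],(400,277));b=cv2.resize(s["c"][95:215,155:310],(400,310));c=cv2.resize(w["c"],(400,300))
im=np.zeros((590,800,3),np.uint8);im[:277,:400]=a;im[:310,400:]=b;im[285:585,:400]=c
cv2.imwrite("pics/p8.png",cv2.convertScaleAbs(im,alpha=1.5))
```

```text
26.275 [ 0.55601671 -0.33497022  0.12340097]
```

View pics/p8.png

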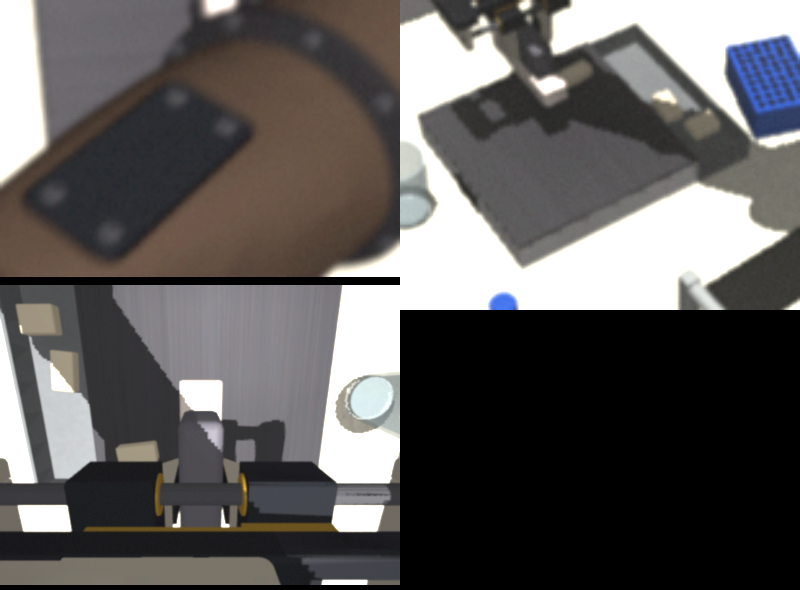

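Both wax pieces lie in the trough, at (665,105) and (702,122) in the scene view. The third, at (575,72), is just in front of the foot. I'll do the second sweep.

>>> play_rows([
  {"jaw": 10, "linear": [0, 0, -0.9], "twist": [0, 0, 0]},
  {"jaw": 10, "linear": [0, 0, -0.9], "twist": [0, 0, 0]},
  {"jaw": 10, "linear": [0, 0, -0.5], "twist": [0, 0, 0]},
  {"jaw": 10, "linear": [0, 0, -0.17], "twist": [0, 0, 0]},
  {"jaw": 10, "linear": [-0.6, -0.03, 0], "twist": [0, 0, 0]},
  {"jaw": 10, "linear": [-0.6, -0.03, 0], "twist": [0, 0, 0]},
  {"jaw": 10, "linear": [-0.6, -0.03, 0], "twist": [0, 0, 0]},
  {"jaw": 10, "linear": [-0.6, -0.03, 0], "twist": [0, 0, 0]},
  {"jaw": 10, "linear": [-0.6, -0.03, 0], "twist": [0, 0, 0]},
  {"jaw": 10, "linear": [-0.6, -0.03, 0], "twist": [0, 0, 0]},
])

```text
time: 27.68
ee_pos: [0.4819, -0.3383, 0.0744]
tool_rot: [[-0.047, 0.999, 0.0], [0.999, 0.047, 0.0], [0.0, 0.0, -1.0]]
force: [1.1, 0.5, -1.7]
grip_width: 0.0258
grasp_force: 40.0
```

>>> play_rows([
  {"jaw": 10, "linear": [-0.6, -0.03, 0], "twist": [0, 0, 0]},
  {"jaw": 10, "linear": [-0.5, -0.03, 0], "twist": [0, 0, 0]},
  {"jaw": 10, "linear": [-0.5, -0.03, 0], "twist": [0, 0, 0]},
  {"jaw": 10, "linear": [-0.4, 0, 0], "twist": [0, 0, 0]},
  {"jaw": 10, "linear": [-0.35, 0, 0], "twist": [0, 0, 0]},
  {"jaw": 10, "linear": [0, 0, 0], "twist": [0, 0, 0]},
  {"jaw": 10, "linear": [0.5, 0, 1], "twist": [0, 0, 0]},
  {"jaw": 10, "linear": [0.5, 0, 1], "twist": [0, 0, 0]},
  {"jaw": 10, "linear": [0.5, 0.5, 0.5], "twist": [0, 0, 0.3]},
  {"jaw": 10, "linear": [0.5, 1, 0], "twist": [0, 0, 0.5]},
])

```text
time: 28.92
ee_pos: [0.4762, -0.3096, 0.1246]
tool_rot: [[-0.17, 0.985, 0.001], [0.985, 0.17, -0.001], [-0.001, 0.001, -1.0]]
force: [-0.8, -0.7, -2.1]
grip_width: 0.0257
grasp_force: 40.0
```

Run:
```python
from h import *
o=get_obs();print(o["time"],o["ee_pos"],np.degrees(np.arctan2(o["tool_rot"][1,1],o["tool_rot"][0,1])))
s=cam("scene");w=cam("wrist")
b=cv2.resize(s["c"][75:195,195:325],(400,369));c=cv2.resize(w["c"],(400,300))
im=np.zeros((370,800,3),np.uint8);im[:300,:400]=c;im[:369,400:]=b
cv2.imwrite("pics/p9.png",cv2.convertScaleAbs(im,alpha=1.5))
```

```text
28.925 [ 0.47624869 -0.30960916  0.12456774] 9.79664097885234
```

View pics/p9.png

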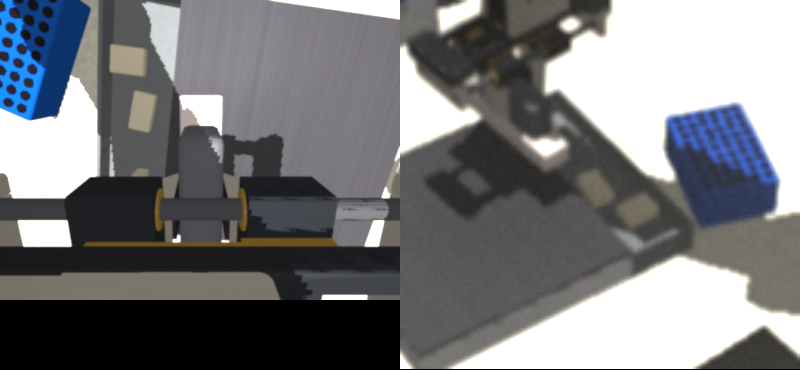

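All three offcuts are in the trough, seen in the wrist view at (128,60), (142,110) and (140,172). I'll return the scraper to its mat.

>>> play_rows([
  {"jaw": 10, "linear": [-0.1, 1, 0], "twist": [0, 0, 0.64]},
  {"jaw": 10, "linear": [-0.1, 1, 0], "twist": [0, 0, 0.64]},
  {"jaw": 10, "linear": [-0.1, 1, 0], "twist": [0, 0, 0.64]},
  {"jaw": 10, "linear": [-0.1, 1, 0], "twist": [0, 0, 0.64]},
  {"jaw": 10, "linear": [-0.1, 1, 0], "twist": [0, 0, 0.64]},
  {"jaw": 10, "linear": [-0.1, 1, 0], "twist": [0, 0, 0.64]},
  {"jaw": 10, "linear": [-0.1, 1, 0], "twist": [0, 0, 0.64]},
  {"jaw": 10, "linear": [-0.1, 1, 0], "twist": [0, 0, 0.64]},
  {"jaw": 10, "linear": [-0.1, 1, 0], "twist": [0, 0, 0.64]},
  {"jaw": 10, "linear": [-0.1, 1, 0], "twist": [0, 0, 0.64]},
])

```text
time: 30.28
ee_pos: [0.4556, -0.1088, 0.1243]
tool_rot: [[-0.906, 0.424, 0.0], [0.424, 0.906, 0.0], [-0.0, 0.0, -1.0]]
force: [0.0, -0.3, -2.0]
grip_width: 0.0259
grasp_force: 40.0
```

>>> play_rows([
  {"jaw": 10, "linear": [-0.15, 1, 0], "twist": [0, 0, 0.64]},
  {"jaw": 10, "linear": [-0.15, 1, 0], "twist": [0, 0, 0.64]},
  {"jaw": 10, "linear": [-0.15, 1, 0], "twist": [0, 0, 0.64]},
  {"jaw": 10, "linear": [-0.15, 1, 0], "twist": [0, 0, 0.64]},
  {"jaw": 10, "linear": [-0.15, 1, 0], "twist": [0, 0, 0.64]},
  {"jaw": 10, "linear": [-0.15, 1, 0], "twist": [0, 0, 0.64]},
  {"jaw": 10, "linear": [0, 0, -1], "twist": [0, 0, 0]},
  {"jaw": 10, "linear": [0, 0, -1], "twist": [0, 0, 0]},
  {"jaw": 10, "linear": [0, 0, -1], "twist": [0, 0, 0]},
  {"jaw": 10, "linear": [0, 0, -0.8], "twist": [0, 0, 0]},
])

```text
time: 31.52
ee_pos: [0.4376, 0.0107, 0.0476]
tool_rot: [[-0.991, -0.135, -0.0], [-0.135, 0.991, 0.0], [0.0, 0.0, -1.0]]
force: [-1.1, -0.1, -1.8]
grip_width: 0.0259
grasp_force: 40.0
```

>>> play_rows([
  {"jaw": 10, "linear": [0, 0, -0.3], "twist": [0, 0, 0]},
  {"jaw": 10, "linear": [0, 0, -0.2], "twist": [0, 0, 0]},
  {"jaw": 10, "linear": [0, 0, 0], "twist": [0, 0, 0]},
])

```text
time: 31.9
ee_pos: [0.4379, 0.01, 0.0385]
tool_rot: [[-0.991, -0.132, 0.0], [-0.132, 0.991, 0.0], [-0.0, 0.0, -1.0]]
force: [0.1, 0.3, -2.0]
grip_width: 0.0257
grasp_force: 40.0
```

>>> play_rows([
  {"jaw": 10, "linear": [0, 0, -0.1], "twist": [0, 0, 0]},
  {"jaw": 10, "linear": [0, 0, -0.08], "twist": [0, 0, 0]},
  {"jaw": 10, "linear": [0, 0, 0], "twist": [0, 0, 0]},
])

```text
time: 32.28
ee_pos: [0.438, 0.0099, 0.035]
tool_rot: [[-0.991, -0.132, 0.001], [-0.132, 0.991, 0.0], [-0.001, 0.0, -1.0]]
force: [-0.3, -0.4, 1.9]
grip_width: 0.0259
grasp_force: 40.0
```

Contact: the force changed from -2.0 to +1.9 N. I'll release, rise and move towards the robot's side so the cameras are clear.

>>> play_rows([
  {"jaw": 36, "linear": [0, 0, 0], "twist": [0, 0, 0]},
  {"jaw": 60, "linear": [0, 0, 0], "twist": [0, 0, 0]},
  {"jaw": 60, "linear": [0, 0, 0], "twist": [0, 0, 0]},
  {"jaw": 60, "linear": [0, 0, 0.5], "twist": [0, 0, 0]},
  {"jaw": 60, "linear": [0, 0, 1], "twist": [0, 0, 0]},
  {"jaw": 60, "linear": [0, 0, 1], "twist": [0, 0, 0]},
  {"jaw": 60, "linear": [0, 0, 1], "twist": [0, 0, 0]},
  {"jaw": 60, "linear": [0, 0, 1], "twist": [0, 0, 0]},
  {"jaw": 60, "linear": [0, 0, 1], "twist": [0, 0, 0]},
  {"jaw": 60, "linear": [0, 0, 1], "twist": [0, 0, 0]},
])

```text
time: 33.52
ee_pos: [0.4376, 0.0097, 0.166]
tool_rot: [[-0.991, -0.131, 0.0], [-0.131, 0.991, 0.0], [-0.0, 0.0, -1.0]]
force: [0.4, 0.9, 1.0]
grip_width: 0.0601
grasp_force: 0.0
```

Run:
```python
from h import *
import pickle
s=cam("scene");t=cam("top");w=cam("wrist");S=pickle.load(open("scene.pkl","rb"))
def blobs(M,b,z,n):
    g=M["c"][b[0]:b[1],b[2]:b[3]].astype(int);k=((g[...,2]-g[...,0]>12)).astype(np.uint8)
    for q in cv2.findContours(k,0,1)[0]:
        if cv2.contourArea(q)<15: continue
        r=cv2.minAreaRect(q);u,v=r[0][0]+b[2],r[0][1]+b[0];p=onz(M,u,v,z);d=p[:2]-[.5265,-.268]
        a=np.radians(2.7);ex=np.array([np.cos(a),np.sin(a)]);ey=np.array([-ex[1],ex[0]])
        print(n,np.round((u,v),1),cv2.contourArea(q),p.round(3),"plate xy",(d@ex).round(3),(d@ey).round(3))
blobs(s,(100,165,225,292),.016,"scene");blobs(t,(240,283,325,428),.016,"top")
a=cv2.resize(s["c"][95:384,120:400],(388,400));b=cv2.resize(t["c"][140:290,60:440],(400,158));c=cv2.resize(w["c"],(400,300))
im=np.zeros((470,800,3),np.uint8);im[:400,:388]=a;im[:158,400:]=b;im[165:465,400:]=c
cv2.imwrite("pics/f10.png",cv2.convertScaleAbs(im,alpha=1.3))
print(get_obs()["time"])
```

```text
scene [282. 160.] 78.0 [ 0.399 -0.145  0.016] plate xy -0.122 0.129
scene [272. 142.] 82.5 [ 0.384 -0.227  0.016] plate xy -0.14 0.047
scene [258.1 134.9] 76.0 [ 0.405 -0.278  0.016] plate xy -0.121 -0.004
scene [243.5 118.5] 40.0 [ 0.407 -0.37   0.016] plate xy -0.124 -0.096
scene [258.  113.5] 745.0 [ 0.354 -0.366  0.016] plate xy -0.177 -0.09
top [353.  269.5] 163.0 [ 0.385 -0.225  0.016] plate xy -0.139 0.049
top [372.5 261. ] 162.5 [ 0.406 -0.276  0.016] plate xy -0.121 -0.003
top [405.5 258. ] 53.5 [ 0.412 -0.361  0.016] plate xy -0.119 -0.088
top [376.  267.5] 405.0 [ 0.389 -0.284  0.016] plate xy -0.138 -0.01
33.675
```

View pics/f10.png

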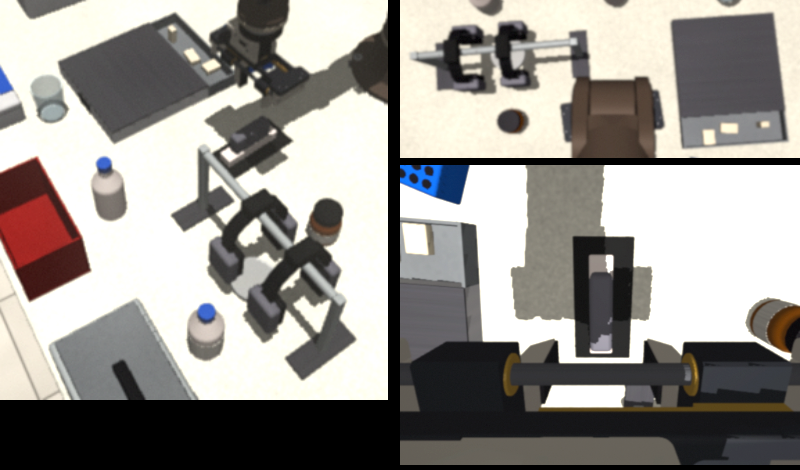

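The final views show both pairs hanging separately on the bar, the scraper centred on its mat, and the three offcuts on the trough floor. With the plate origin at (0.557,-0.27), the offcuts sit at plate x of about -0.15 to -0.17. The third stands on end, with its centre at about 26 mm, below the 42 mm limit. I'll hand in.

```bash
python3 -c "
from station import *
print(sign_off())"
```

```text
the job is handed in; nothing more can be done
None
```

I handed the job in at about 34 s: the ear defenders hang free on the bar, clear of the other pair, all three offcuts lie in the trough (one stands on end), and the scraper is back on its mat; no verdict was shown.

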